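Zero the comparator on its master and swap in the heater insert

ROBOT

A 6-joint arm with a two-finger parallel gripper is mounted at the origin on a cart in front of the work surface, level with it; the furniture and walls round the work are solid. World frame = base frame: x ahead of the robot, y to its left, z up, the work surface at z = 0. Lengths are in m, angles in degrees, forces in N, time in s.
With the tool pointing down it reaches from about 0.375 to 0.9 m from the base axis. Payload 3.1 kg.
Tool frame: the origin (TCP) lies between the finger pads; the fingertips stand 22 mm ahead of it and the grasp point (between the pads) lies 3 mm ahead of it; y points along the fingers, x is the direction in which the jaws open and shut, and the axes are right-handed (so a half turn about y gives the same grasp; the last joint's range is limited). The gripper opens to 87 mm and grips with 3 to 60 N. Pads are 19 mm wide; open, the fingers measure 117 mm over their backs; the gripper's body (75 mm by 190 mm) begins 51 mm behind the grasp point.
Start: joints at [-76.461, 30.224, 82.088, -0, 67.689, -10.227], TCP at [0.252, -0.572, 0.245] pointing down, gripper open.
Joint ranges: [-176.69, 176.69], [-43.24, 126.21], [12.49, 139.97], [-82, 262], [0, 151.66], [-163.58, 163.58]. Speed limits (degrees/s): [159.86, 159.86, 180, 180, 180, 180].

INTERFACE

Orientations are given as a 3x3 rotation matrix whose columns are the frame's x, y, z axes.
In Python, from rig import bot, imaging, workorder gives the robot as it stands. The module is installed in compiled form; this text tells all that it offers.
- The arm moves only by the tool drive_tool, never from a script. Its argument "commands" is a list of rows, each an object of numbers: "dx", "dy", "dz": the shift along the tool's x, y, z normalised to -1 to 1, where 1 is 4 cm; "wx", "wy", "wz": the turn, a rotation vector about the tool's x, y, z normalised to -1 to 1, where 1 is pi/2 rad; "grip": the finger opening in mm, from 0 to 87. In form: [{"dx": .., "dy": .., "dz": .., "wx": .., "wy": .., "wz": .., "grip": ..}, ...]. A call has 1 to 8 rows; each row shifts and turns the commanded pose from where the row before left it, along the tool's axes as they then stand; what a row does not reach is not made up. A row lasts 1/8 s, in which the tool goes at most 62.5 mm and 10.7 degrees, less where a joint would pass 70% of its speed; a pose out of reach is approached as far as the arm can. A call with a number of a shift or a turn outside -1 to 1 is refused whole. A call with a gripper value outside its range is refused whole. The fingers move at their own pace and stop on an object; the grip force is fixed at half the most. Time passes only in rows, so rows that do not move let the fingers close. It gives the time, the measured TCP pose, the force and the opening at its end, in the units of the state.
- bot.read_state(): the state, without advancing time (a new reading comes with each control period).
- imaging.capture(name): name is "scene" or "top" or "wrist"; returns (picture, depth): 480x640x3 uint8, red, green, blue; 480x640 float32, m along the optical axis (not along the pixel's ray), 0 where there is no reading.
- imaging.get_calibration(name): a dict with "mtx" (3x3 intrinsics, pixels), "world_to_cam" (4x4, takes a point from world to camera coordinates). Camera axes: x right, y down, z forward; pixel columns grow to the right and rows downward; lengths in m; the calibration is good to about 2 mm. A picture is of the moment at which its call begins: read the wrist's pose just before it. get_calibration takes no time and is no camera call; for the wrist camera it gives the pose at the moment of the call.
- workorder.hand_in(): hands the job in, once; it reports no verdict.
The state is a dict: "time_s": time; "joint_positions": joint angles; "qvel": joint speeds; "tau": joint torques, N m; "position": TCP position; "tcp_rot": TCP orientation; "force": force on the tool from outside, world axes, zero at the start; "moment": the same for the moment, N m; "opening": opening from 0.0 (shut) to 1.0 (fully open).
Only numpy, scipy, OpenCV 4.12 (cv2) and the standard library are available. Lean on these libraries where they do the work, as an engineer would, in place of code of your own. Each camera call takes 0.05 s, during which the arm holds its last target. There are 200 camera calls.

TASK

Zero the bench comparator on the steel master block that stands in it: slide the head in by its black fin until the sprung spindle bears on the master and the pointer stands on the long zero mark, then let go. Move the master to the empty tray and slide the heater insert (the aluminium block with three wells) into its place in the comparator, pressing it firmly but gently (about 10 N) home against the end stop and keeping the zero setting. Do not jam the spindle or ram the stop, and leave the other things on the bench alone.

Things in the scene. Friction and masses are not known exactly. Their poses are not given: they have to be found in the camera images.
- comparator: fixed bench comparator. Its frame, mm: origin under its base plate, below the centre of a block at home; x along the blocks to the end stop (away from robot), y toward the head, z up. Plate x -70..80, y -50..160, top z 8 (blocks stand on it). Plate and anvil are ground and oiled (slippery). Anvil face y -12, x 10..68, top z 42. Home: block centre x 0, y 0, side on the anvil, end on the stop. Grip blocks at x below 10.
- end_stop: fixed, rigid steel end stop of the comparator; stop face at x = 50 mm in the comparator's frame, top at z 42 mm. Its origin and axes are the comparator's.
- head: grey sliding head with a dial face up, x 12..64 mm in the comparator's frame, 90 mm along y, top z 38; slides along the comparator's y (30 mm), toward -y = toward the anvil; friction of about 11 N holds it where it is left. Starts backed off, spindle 8 to 16 mm short of the master when that is home. Its origin is the comparator's when fully backed off.
- fin (a point): centre of the upright black fin on the head: 32 mm along the comparator's x, 12 mm thick along y, z 38 (head top) to 72 mm; this point is at z 56. Grip it from above across the 12 mm and slide the head with it. The dial's rim, up to z 42, begins 14 mm from the fin: keep the fingertips above z 42.
- spindle: sprung steel spindle sticking out of the head toward the anvil, polished ball tip (slippery) of radius 7; at x 26, z 26 mm in the comparator's frame. Origin: foremost point of the tip. Gives way along y: 2 N at first, plus 0.8 N per mm, solid after 10 mm. At zero it is 5 mm in; with no block it then stands 19 mm from the anvil, so the round end of a 24 mm block must wedge it back.
- pointer (a joint): dial pointer, rad, driven by the spindle, 0.2 rad per mm: 0 spindle free, 1.0 on the zero mark, 2.0 end of stroke. Turns clockwise seen from above as the spindle goes in. Marks every 0.2 rad; the zero mark is the long thick one, on the side of the dial away from the robot (comparator's +x).
- master_mid (a point): centre (half-way up) of the master: plain steel block without holes, 100 x 24 x 40 mm (x, y, z), about 0.4 kg, flat sides, both ends half-round (radius 12). It starts loose in the comparator, within 2 mm of home.
- master: the same master block; origin at the centre of its underside
- insert_mid (a point): centre (half-way up) of the heater insert: aluminium block with three 13 mm wells in its top, 100 x 24 x 40 mm (x, y, z), about 0.25 kg, flat sides, both ends half-round (radius 12); either end may go first. It starts in one of the two trays.
- insert: the same heater insert; origin at the centre of its underside
- master_tray: the empty one of two like grey trays, 130 x 64 x 8 mm, walls and floor 4 mm, fixed; origin at the centre of its underside, x along its length. The master goes here.
- part_tray: the other tray, same size, in which the insert starts; origin at the centre of its underside
- timer: white bench timer, 66 x 66 x 19 mm, origin under its centre; a bystander
- marker_2: marker pen lying down, 118 mm long; a bystander
- vial_mid (a point): middle of a small vial 22 mm wide, 47 mm high; a bystander
Things that resemble listed ones, but are neither listed nor needed, are in the scene too. What is shaped like the insert but brown is not meant.

How it is judged (in metres and radians):
On the way, in this order (a step that is already met when the one before it is completed fails the run):
1. the comparator is zeroed: the pointer stands within 0.2 rad (one mark) of the zero mark with the spindle bearing on the master in its place, and the head is let go (value of joint pointer between 0.8 and 1.2 rad and x of master_mid in the frame of comparator between -0.006 and 0.003 m and y of master_mid in the frame of comparator between -0.003 and 0.003 m and z of master_mid in the frame of comparator between 0.024 and 0.032 m and angle between the x axis of master_mid and the x axis of comparator, either way round below 0.06 rad and contact force between spindle and master above 1 N and contact force between the fingers and head below 0.3 N), for 0.3 s.
2. the master lies flat in the empty tray, let go (x of master_mid in the frame of master_tray between -0.03 and 0.03 m and y of master_mid in the frame of master_tray between -0.025 and 0.025 m and z of master_mid in the frame of master_tray below 0.028 m and angle between master_mid's own z axis and vertical below 0.08 rad and contact force between the fingers and master below 0.3 N), for 0.2 s.
3. the insert is pressed home against the end stop with more than 4 N, spindle bearing on its side (contact force between end_stop and insert above 4 N and x of insert_mid in the frame of comparator between -0.003 and 0.003 m and y of insert_mid in the frame of comparator between -0.003 and 0.003 m and z of insert_mid in the frame of comparator between 0.024 and 0.032 m and angle between the x axis of insert_mid and the x axis of comparator, either way round below 0.06 rad and value of joint pointer between 0.7 and 1.3 rad), for 0.1 s.
At the end, for the whole second after the job is handed in: The insert stands in the comparator, centre within 3 mm of home along the stop and the anvil, flat on the plate and within 0.06 rad of straight, with the pointer at rest within 0.3 rad of the zero mark; the master lies flat in the tray that was empty; everything is let go (all of step 2 and x of insert_mid in the frame of comparator between -0.003 and 0.003 m and y of insert_mid in the frame of comparator between -0.003 and 0.003 m and z of insert_mid in the frame of comparator between 0.024 and 0.032 m and angle between the x axis of insert_mid and the x axis of comparator, either way round below 0.06 rad and value of joint pointer between 0.7 and 1.3 rad and velocity of joint pointer between -0.05 and 0.05 rad/s and contact force between the fingers and head below 0.3 N); the robot touches nothing.
It fails at once if the spindle is jammed: more than 22 N on it (contact force between spindle and anything else above 22 N).
It fails at once if the end stop is rammed: more than 25 N on it (contact force between end_stop and anything else above 25 N).
It fails at once if a bystander is moved by more than 25 mm (distance of any of timer, marker_2, vial_mid from where it was at the start of the episode above 0.025 m).
It also fails if it takes over 67 s, if anything falls off the work surface, if the arm or the gripper's body presses on something with over 40 N, if the wrist force passes 120 N, or if a joint passes its speed limit or range.

## Working session

There is one attempt and no reset: what is moved stays moved. The work goes in short steps, Python scripts to look and compute and a tool call to move; the robot and the scene stay as the last step left them, time stands still between calls to the robot, and variables do not carry over. Pictures are saved under pics/ and viewed, on a budget of 10 in all, crops included, one or two more only if the job needs it, and the job is handed in when it is done.

Besides the shell and the picture viewer there is one more tool, called after ">>>" in YAML: its name, and indented under it one key for each argument. drive_tool: Moves the arm, as the interface text tells. Its arguments: {"type":"object","properties":{"commands":{"type":"array"}},"required":["commands"]}

```bash
mkdir -p pics; cat > h.py <<'E'
from rig import bot, imaging, workorder
import numpy as np, cv2
def cap(n,save=None):
    p,d=imaging.capture(n); c=imaging.get_calibration(n)
    if save: cv2.imwrite('pics/'+save,p[:,:,::-1])
    return p,d,np.array(c['mtx']),np.array(c['world_to_cam'])
def pts(d,K,T):
    v,u=np.mgrid[:480,:640]; P=np.stack([(u-K[0,2])/K[0,0]*d,(v-K[1,2])/K[1,1]*d,d],-1)
    return (P-T[:3,3])@T[:3,:3]
def ray(u,v,z,K,T):
    r=T[:3,:3].T@np.linalg.solve(K,[u,v,1]); o=-T[:3,:3].T@T[:3,3]
    return o+r*(z-o[2])/r[2]
E
python3 - <<'E'
from h import *
s=bot.read_state();print(s['time_s'],s['position'],s['tcp_rot'],s['force'])
for n in('top','scene'):
    p,d,K,T=cap(n,n+'1.png'); np.savez(n+'1.npz',p=p,d=d,K=K,T=T)
    print(K,T,(d>0).mean())
E
```

```text
0.0 [ 0.25174444 -0.5713107   0.24356834] [[ 4.02982721e-01 -5.10563609e-04  9.15207444e-01]
 [-9.15205129e-01  2.09285420e-03  4.02982869e-01]
 [-2.12114413e-03 -9.99997680e-01  3.76113648e-04]] [-0.230541   -0.3158421   0.90930806]
[[569.87387509   0.         321.92988694]
 [  0.         569.87387509 238.888511  ]
 [  0.           0.           1.        ]] [[ 2.76092073e-02 -9.99618699e-01 -4.33286318e-04  4.31640681e-02]
 [-9.94773720e-01 -2.74327604e-02 -9.83498326e-02  5.93537988e-01]
 [ 9.83004455e-02  3.14638276e-03 -9.95151809e-01  1.16993438e+00]
 [ 0.00000000e+00  0.00000000e+00  0.00000000e+00  1.00000000e+00]] 0.995947265625
[[520.76593042   0.         321.37640056]
 [  0.         520.76593042 235.66306026]
 [  0.           0.           1.        ]] [[-0.89041897 -0.45491805 -0.01426972  0.56202569]
 [-0.23711459  0.4904138  -0.83861253  0.15366123]
 [ 0.38849804 -0.74333295 -0.54454146  1.1886475 ]
 [ 0.          0.          0.          1.        ]] 0.9959440104166667
```

View pics/top1.png

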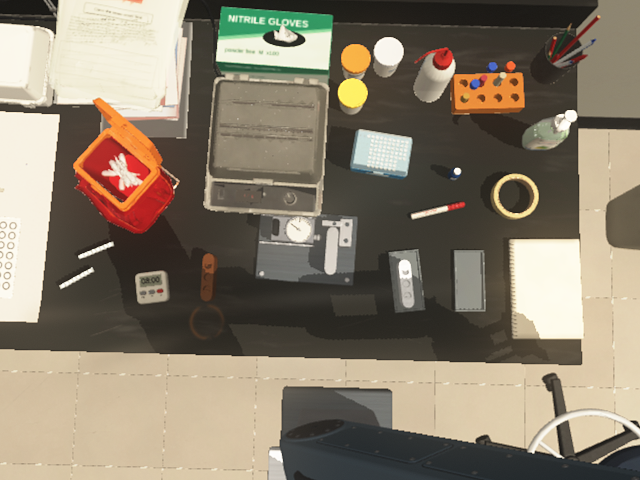

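View pics/scene1.png

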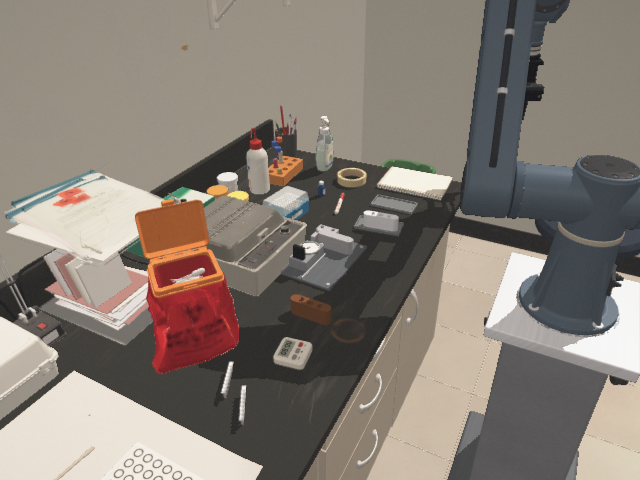

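The top view shows the comparator near (305,250): dial at (298,230), master at (331,250), anvil and stop at its right and upper right. The insert in its tray is at (405,280) and the empty tray at (468,280). The scene view confirms this, with a big grey case just behind the comparator.

```bash
python3 - <<'E'
from h import *
f=np.load('top1.npz');p,d,K,T=[f[k] for k in 'pdKT'];W=pts(d,K,T)
def blob(name,u0,u1,v0,v1,z0,z1):
    m=np.zeros((480,640),np.uint8);w=W[v0:v1,u0:u1,2];m[v0:v1,u0:u1]=(w>z0)&(w<z1)
    n,l,st,_=cv2.connectedComponentsWithStats(m)
    for i in range(1,n):
        if st[i,4]<25: continue
        q=W[l==i]; r=cv2.minAreaRect((q[:,:2]*1000).astype(np.float32))
        print(name,'n',st[i,4],'z %.4f'%np.median(q[:,2]),'c',np.round(r[0],1),'size',np.round(r[1],1),'ang %.1f'%r[2],'px',st[i,:4])
blob('comp>43',250,362,212,292,.0435,.055)
blob('comp 30-43',250,362,212,292,.03,.0435)
blob('fin',250,362,205,292,.055,.09)
blob('plate',240,372,205,300,.004,.014)
blob('insert',380,435,240,320,.036,.055)
blob('tray_i',380,435,240,320,.005,.014)
blob('tray_e',440,500,235,325,.002,.014)
for n,(a,b,c,e) in dict(case=(205,330,75,215),glove=(215,335,10,70),insertarea=(380,435,240,320)).items():
    w=W[c:e,a:b,2];print(n,np.percentile(w,[50,95,100]),)
cv2.imwrite('pics/top_crop.png',cv2.resize(p[200:310,240:380,::-1],None,fx=5,fy=5,interpolation=cv2.INTER_CUBIC))
E
```

```text
comp>43 n 39 z 0.0448 c [622.1   8.1] size [26.1 19.5] ang 28.1 px [340 220  12  12]
comp>43 n 524 z 0.0481 c [570.8  37.6] size [ 29.9 102.5] ang 87.5 px [324 224  17  50]
comp>43 n 37 z 0.0451 c [589.7   9.5] size [20.8 16.6] ang 1.7 px [342 235   9  11]
comp 30-43 n 936 z 0.0388 c [612.1 116.3] size [ 58.1 105.1] ang 0.5 px [270 215  51  28]
comp 30-43 n 324 z 0.0415 c [606.2  30.3] size [58.9 62.7] ang 1.9 px [321 218  31  29]
fin n 641 z 0.0801 c [644. 136.] size [ 21.6 142.2] ang 1.6 px [250 205  71  11]
fin n 103 z 0.0716 c [612.7 156.6] size [12.  32.2] ang 88.4 px [271 218   8  17]
plate n 4108 z 0.0083 c [575.9  98.3] size [221.6 152.7] ang 88.8 px [254 213 103  73]
insert n 489 z 0.0439 c [ 504.2 -115.4] size [98.9 24.8] ang 6.7 px [398 259  16  49]
tray_i n 661 z 0.0071 c [ 510.5 -121.5] size [131.8  67.2] ang 7.5 px [388 249  37  65]
tray_e n 50 z 0.0031 c [ 599.4 -293.4] size [17.9 26. ] ang 32.0 px [481 237  13  10]
tray_e n 1809 z 0.0052 c [ 517.9 -256.5] size [156.6  91.4] ang 3.9 px [446 243  45  74]
case [0.10859675 0.11637335 1.22265538]
glove [0.08594929 0.0911419  1.22265538]
insertarea [0.00241913 0.04441703 1.22265538]
```

View pics/top_crop.png

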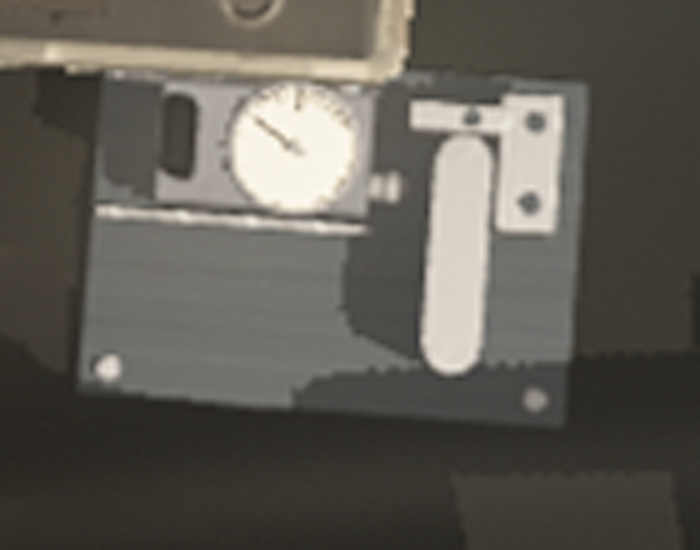

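>>> drive_tool:
  commands:
    - {"wy":0.096}
    - {"wy":0.096}
    - {"wy":0.096}
    - {"dx":-0.94,"dz":0.41}
    - {"dx":-0.94,"dz":0.41}
    - {"dx":-0.94,"dz":0.41}
    - {"dx":-0.94,"dz":0.41}
    - {"dx":-0.94,"dz":0.41}

```text
schema error: expected keys dx, dy, dz, wx, wy, wz, grip
```

>>> drive_tool:
  commands:
    - {"dx":-0.94,"dz":0.41}
    - {"dx":-0.94,"dz":0.41}
    - {"dx":-0.94,"dz":0.41}
    - {"dx":-0.94,"dz":0.41}
    - {"dx":-0.94,"dz":0.41}
    - {"dx":-0.94,"dz":0.41}
    - {"dx":-0.94,"dz":0.41}
    - {"dx":-0.94,"dz":0.41}

```text
schema error: expected keys dx, dy, dz, wx, wy, wz, grip
```

>>> drive_tool:
  commands:
    - {"dx":-0.94,"dz":0.41}
    - {"dx":-0.94,"dz":0.41}
    - {"dx":-0.94,"dz":0.41}
    - {"dx":-0.94,"dz":0.41}
    - {"dx":0}
    - {"dx":0}

```text
schema error: expected keys dx, dy, dz, wx, wy, wz, grip
```

```bash
python3 - <<'E'
from h import *
s=bot.read_state();print(s['time_s'],s['position'],s['tcp_rot'],s['force'])
p,d,K,T=cap('wrist','w1.png'); np.savez('w1.npz',p=p,d=d,K=K,T=T)
print(K,T,(d>0).mean())
f=np.load('top1.npz');W=pts(f['d'],f['K'],f['T'])
for x in np.arange(.62,.80,.015):
    m=(abs(W[...,0]-x)<.006)&(W[...,1]>.07)&(W[...,1]<.25)&(W[...,2]>.02); print('%.3f %.3f'%(x,np.percentile(W[m][:,2],98)),end='; ')
E
```

```text
0.1 [ 0.25175779 -0.57141474  0.24370642] [[ 4.03002145e-01 -4.65227599e-04  9.15198915e-01]
 [-9.15197223e-01  1.78415944e-03  4.03002307e-01]
 [-1.82034858e-03 -9.99998300e-01  2.93245073e-04]] [0.03615397 0.62716042 0.33268582]
[[404.47482295   0.         318.32149227]
 [  0.         404.47482295 235.46151183]
 [  0.           0.           1.        ]] [[ 0.40318518 -0.91511659 -0.00182764 -0.62311011]
 [-0.8830765  -0.38959116  0.26152364 -0.03181324]
 [-0.24003666 -0.10382852 -0.96519534  0.38969226]
 [ 0.          0.          0.          1.        ]] 0.99587890625
0.620 0.075; 0.635 0.085; 0.650 0.085; 0.665 0.098; 0.680 0.093; 0.695 0.108; 0.710 0.110; 0.725 0.117; 0.740 0.117; 0.755 0.118; 0.770 0.118; 0.785 0.119; 0.800 0.119;
```

View pics/w1.png

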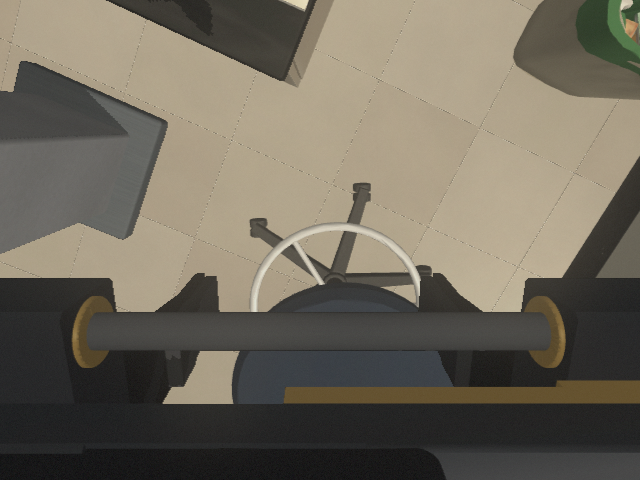

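The picture shows the gripper at the bottom (rows >280) and floor above. The wrist camera sits ahead of the tool (image up = tool z). The rows need every key, so I resend them in full.

>>> drive_tool:
  commands:
    - {"dx":0,"dy":0,"dz":0,"wx":0,"wy":0.096,"wz":0,"grip":87}
    - {"dx":0,"dy":0,"dz":0,"wx":0,"wy":0.096,"wz":0,"grip":87}
    - {"dx":0,"dy":0,"dz":0,"wx":0,"wy":0.096,"wz":0,"grip":87}
    - {"dx":-0.987,"dy":0,"dz":0.356,"wx":0,"wy":0,"wz":0,"grip":87}
    - {"dx":-0.987,"dy":0,"dz":0.356,"wx":0,"wy":0,"wz":0,"grip":87}
    - {"dx":-0.987,"dy":0,"dz":0.356,"wx":0,"wy":0,"wz":0,"grip":87}
    - {"dx":-0.987,"dy":0,"dz":0.356,"wx":0,"wy":0,"wz":0,"grip":87}
    - {"dx":-0.987,"dy":0,"dz":0.356,"wx":0,"wy":0,"wz":0,"grip":87}

```text
time_s: 1.15
position: [0.3308, -0.3759, 0.2444]
tcp_rot: [[-0.038, -0.0, 0.999], [-0.999, 0.0, -0.038], [-0.0, -1.0, -0.0]]
force: [0.2, -1.2, -0.4]
opening: 1.002
```

>>> drive_tool:
  commands:
    - {"dx":-0.987,"dy":0,"dz":0.356,"wx":0,"wy":0,"wz":0,"grip":87}
    - {"dx":-0.987,"dy":0,"dz":0.356,"wx":0,"wy":0,"wz":0,"grip":87}
    - {"dx":-0.987,"dy":0,"dz":0.356,"wx":0,"wy":0,"wz":0,"grip":87}
    - {"dx":-0.987,"dy":0,"dz":0.356,"wx":0,"wy":0,"wz":0,"grip":87}
    - {"dx":-0.987,"dy":0,"dz":0.356,"wx":0,"wy":0,"wz":0,"grip":87}
    - {"dx":-0.987,"dy":0,"dz":0.356,"wx":0,"wy":0,"wz":0,"grip":87}
    - {"dx":-0.987,"dy":0,"dz":0.356,"wx":0,"wy":0,"wz":0,"grip":87}
    - {"dx":-0.987,"dy":0,"dz":0.356,"wx":0,"wy":0,"wz":0,"grip":87}

```text
time_s: 2.15
position: [0.4565, -0.0647, 0.2445]
tcp_rot: [[-0.038, -0.0, 0.999], [-0.999, -0.0, -0.038], [0.0, -1.0, -0.0]]
force: [-0.1, -0.4, 0.3]
opening: 1.0
```

>>> drive_tool:
  commands:
    - {"dx":-0.987,"dy":0,"dz":0.356,"wx":0,"wy":0,"wz":0,"grip":87}
    - {"dx":-0.987,"dy":0,"dz":0.356,"wx":0,"wy":0,"wz":0,"grip":87}
    - {"dx":-0.987,"dy":0,"dz":0.356,"wx":0,"wy":0,"wz":0,"grip":87}
    - {"dx":-0.987,"dy":0,"dz":0.356,"wx":0,"wy":0,"wz":0,"grip":87}
    - {"dx":0,"dy":0,"dz":0,"wx":0,"wy":0,"wz":0,"grip":87}
    - {"dx":0,"dy":0,"dz":0,"wx":0,"wy":0,"wz":0,"grip":87}

```text
time_s: 2.9
position: [0.5184, 0.0894, 0.2442]
tcp_rot: [[-0.037, -0.001, 0.999], [-0.999, -0.0, -0.037], [0.001, -1.0, -0.001]]
force: [-0.2, 0.2, 0.4]
opening: 0.993
```

```bash
python3 - <<'E'
from h import *
s=bot.read_state();print(s['time_s'],s['position'],s['tcp_rot'],s['force'])
p,d,K,T=cap('wrist','w2.png'); np.savez('w2.npz',p=p,d=d,K=K,T=T)
E
```

```text
2.9 [0.51842591 0.08936647 0.24420731] [[-3.70348667e-02 -1.30324871e-03  9.99313124e-01]
 [-9.99313840e-01 -4.70117352e-04 -3.70355063e-02]
 [ 5.18060915e-04 -9.99999040e-01 -1.28494373e-03]] [-0.18944987  0.1957088   0.41118328]
```

View pics/w2.png

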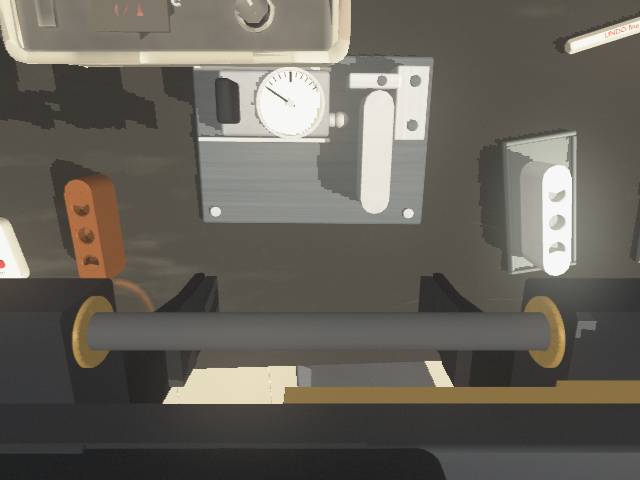

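The wrist view shows the fin at (227,100), dial at (291,103) with the pointer about 1 rad short of zero, spindle tip at (340,120), master at (376,150), L-shaped stop and anvil at (380,80)/(411,103), and insert at (547,220).

```bash
cat >> h.py <<'E'
def blob(W,name,u0,u1,v0,v1,z0,z1,mn=60):
    m=np.zeros((480,640),np.uint8);w=W[v0:v1,u0:u1,2];m[v0:v1,u0:u1]=(w>z0)&(w<z1)
    n,l,st,_=cv2.connectedComponentsWithStats(m)
    for i in range(1,n):
        if st[i,4]<mn: continue
        q=W[l==i]; r=cv2.minAreaRect((q[:,:2]*1000).astype(np.float32))
        print(name,'n',st[i,4],'z %.4f'%np.median(q[:,2]),'c',np.round(r[0],1),'size',np.round(r[1],1),'ang %.2f'%r[2],'box',np.round(cv2.boxPoints(r)).astype(int).tolist())
E
python3 - <<'E'
from h import *
f=np.load('w2.npz');p,d,K,T=[f[k] for k in 'pdKT'];W=pts(d,K,T)
blob(W,'plate',180,450,60,240,.005,.012)
blob(W,'master',350,440,70,230,.0455,.055)
blob(W,'L',340,440,60,150,.036,.0455)
blob(W,'fin',205,250,60,140,.058,.08)
blob(W,'head',200,350,60,145,.033,.0445)
blob(W,'spindle',326,352,100,140,.015,.036,10)
blob(W,'insert',500,600,120,280,.036,.055)
blob(W,'tray',480,600,120,285,.0055,.012)
E
```

```text
plate n 18804 z 0.0074 c [571.8  93.1] size [209.5 146.3] ang 87.35 box [[494, -8], [640, -15], [650, 194], [504, 201]]
plate n 1563 z 0.0075 c [611.4 163.1] size [85.5 59.7] ang 87.17 box [[579, 122], [639, 119], [643, 204], [584, 207]]
master n 3422 z 0.0474 c [564.9  40.2] size [24.3 98.9] ang 87.32 box [[515, 30], [614, 26], [615, 50], [516, 55]]
L n 3216 z 0.0414 c [604.3  30.5] size [64. 58.] ang 87.94 box [[574, 0], [632, -3], [634, 61], [577, 63]]
L n 66 z 0.0411 c [589.1  51. ] size [ 1.5 40.3] ang 85.24 box [[569, 52], [609, 49], [609, 50], [569, 53]]
fin n 97 z 0.0793 c [634.8 151.1] size [26.6  2.1] ang 87.75 box [[633, 138], [635, 138], [636, 164], [634, 164]]
fin n 848 z 0.0713 c [609.4 156.2] size [12.4 31.7] ang 86.62 box [[593, 151], [625, 149], [626, 161], [594, 163]]
head n 79 z 0.0363 c [637.7 118.3] size [62.6  0.4] ang 87.19 box [[636, 87], [636, 87], [639, 150], [639, 150]]
head n 6516 z 0.0383 c [608.  122.4] size [90.2 54.7] ang 87.22 box [[578, 79], [633, 76], [637, 166], [583, 169]]
spindle n 297 z 0.0306 c [594.9  70.9] size [19.5 15.9] ang 79.45 box [[585, 63], [601, 60], [605, 79], [589, 82]]
insert n 3112 z 0.0429 c [ 501. -116.] size [99.5 26.2] ang 6.59 box [[450, -109], [453, -135], [552, -123], [549, -97]]
tray n 1593 z 0.0071 c [ 507.7 -121.8] size [130.2  65.2] ang 7.15 box [[439, -98], [447, -162], [576, -146], [568, -81]]
tray n 328 z 0.0088 c [ 501.  -107.1] size [98.5 12.1] ang 2.92 box [[452, -104], [452, -116], [550, -111], [550, -99]]
```

>>> drive_tool:
  commands:
    - {"dx":0,"dy":0,"dz":0,"wx":0,"wy":0.0065,"wz":0,"grip":56}
    - {"dx":-0.592,"dy":0,"dz":0.732,"wx":0,"wy":0,"wz":0,"grip":56}
    - {"dx":-0.592,"dy":0,"dz":0.732,"wx":0,"wy":0,"wz":0,"grip":56}
    - {"dx":-0.592,"dy":0,"dz":0.732,"wx":0,"wy":0,"wz":0,"grip":56}
    - {"dx":0,"dy":0.95,"dz":0,"wx":0,"wy":0,"wz":0,"grip":56}
    - {"dx":0,"dy":0.95,"dz":0,"wx":0,"wy":0,"wz":0,"grip":56}
    - {"dx":0,"dy":0.95,"dz":0,"wx":0,"wy":0,"wz":0,"grip":56}
    - {"dx":0,"dy":0,"dz":0,"wx":0,"wy":0,"wz":0,"grip":56}

```text
time_s: 3.95
position: [0.6076, 0.1551, 0.1276]
tcp_rot: [[-0.05, -0.008, 0.999], [-0.999, -0.001, -0.05], [0.001, -1.0, -0.008]]
force: [0.5, -0.1, 0.4]
opening: 0.639
```

```bash
python3 - <<'E'
from h import *
f=np.load('w2.npz');p,d,K,T=[f[k] for k in 'pdKT'];W=pts(d,K,T)
s=bot.read_state();print(s['position'],s['force'])
a=np.radians(-2.7);O=np.array([.566,.0403]);R=np.array([[np.cos(a),-np.sin(a)],[np.sin(a),np.cos(a)]])
g=cv2.cvtColor(p,cv2.COLOR_RGB2GRAY)
print(g[120,325:400].tolist()); print('anv',g[92:112:9,385:402].tolist())
for n,u,v,z in(('tip',345.5,120,.026),('anvilTop',397.5,100,.042),('mL',361.5,120,.048),('mR',393,120,.048)):
    print(n,(R.T@(ray(u,v,z,K,T)[:2]-O)*1000).round(1))
for n,(x,y) in dict(fin=(.6094,.1562),head=(.608,.1224)).items(): print(n,(R.T@(np.array([x,y])-O)*1000).round(1))
# spindle by depth, in comparator frame
Q=(W[...,:2]-O)@R*1000; m=(W[...,2]>.02)&(W[...,2]<.036)&(Q[...,0]>18)&(Q[...,0]<34)&(Q[...,1]>12)&(Q[...,1]<45)
print('spx',np.percentile(Q[m][:,0],[2,50,98]),'spy',np.percentile(Q[m][:,1],[0,2,50,98]))
m=(W[...,2]>.039)&(W[...,2]<.045)&(Q[...,0]>30)&(Q[...,0]<66)&(Q[...,1]<5);print('anv y',np.percentile(Q[m][:,1],[2,90,98]))
E
```

```text
[0.60760263 0.15511043 0.12755439] [ 0.48504982 -0.11763664  0.43403487]
[205, 206, 204, 200, 206, 229, 232, 234, 235, 230, 161, 188, 201, 216, 224, 229, 233, 242, 241, 158, 151, 146, 138, 129, 115, 114, 115, 115, 115, 117, 114, 114, 115, 116, 128, 129, 128, 134, 177, 233, 233, 232, 233, 234, 233, 233, 233, 233, 232, 233, 233, 232, 232, 232, 233, 233, 233, 232, 233, 233, 232, 232, 233, 233, 233, 232, 233, 230, 206, 150, 191, 224, 233, 233, 232]
anv [[234, 230, 199, 116, 117, 126, 126, 125, 127, 126, 133, 165, 211, 233, 234, 234, 232], [235, 232, 232, 233, 232, 231, 231, 226, 177, 130, 144, 185, 223, 234, 234, 232, 232], [233, 233, 233, 233, 233, 232, 233, 232, 227, 156, 166, 210, 233, 234, 233, 232, 232]]
tip [25.6 24.6]
anvilTop [ 41.3 -15.7]
mL [25.5 13.3]
mR [ 25.7 -11.9]
fin [ 37.9 117.8]
head [38.1 84. ]
spx [19.86152236 26.2621569  32.09738183] spy [12.02099145 22.72143004 31.22760061 39.64412731]
anv y [-38.74936785  -4.17585073   3.04766632]
```

>>> drive_tool:
  commands:
    - {"dx":0,"dy":0.7,"dz":0.03,"wx":0,"wy":0,"wz":0,"grip":56}
    - {"dx":0,"dy":0.6,"dz":0,"wx":0,"wy":0,"wz":0,"grip":56}
    - {"dx":0,"dy":0.18,"dz":0,"wx":0,"wy":0,"wz":0,"grip":56}
    - {"dx":0,"dy":0,"dz":0,"wx":0,"wy":0,"wz":0,"grip":56}
    - {"dx":0,"dy":0,"dz":0,"wx":0,"wy":0,"wz":0,"grip":30}
    - {"dx":0,"dy":0,"dz":0,"wx":0,"wy":0,"wz":0,"grip":20}

```text
time_s: 4.7
position: [0.6121, 0.1564, 0.0725]
tcp_rot: [[-0.048, 0.002, 0.999], [-0.999, 0.0, -0.048], [-0.0, -1.0, 0.002]]
force: [-0.3, 0.5, 0.6]
opening: 0.499
```

>>> drive_tool:
  commands:
    - {"dx":0,"dy":0.06,"dz":-0.03,"wx":0,"wy":0,"wz":0,"grip":10}
    - {"dx":0,"dy":0,"dz":0,"wx":0,"wy":0,"wz":0,"grip":5}
    - {"dx":0,"dy":0,"dz":0,"wx":0,"wy":0,"wz":0,"grip":5}
    - {"dx":0,"dy":0,"dz":0,"wx":0,"wy":0,"wz":0,"grip":5}
    - {"dx":0,"dy":0,"dz":0,"wx":0,"wy":0,"wz":0,"grip":5}
    - {"dx":0,"dy":0,"dz":0,"wx":0,"wy":0,"wz":0,"grip":5}

```text
time_s: 5.45
position: [0.6101, 0.1562, 0.0689]
tcp_rot: [[-0.048, -0.0, 0.999], [-0.999, -0.0, -0.048], [0.0, -1.0, -0.0]]
force: [-0.6, -1.8, 0.1]
opening: 0.134
```

>>> drive_tool:
  commands:
    - {"dx":0.06,"dy":0,"dz":0,"wx":0,"wy":0,"wz":0,"grip":5}
    - {"dx":0.06,"dy":0,"dz":0,"wx":0,"wy":0,"wz":0,"grip":5}
    - {"dx":0.06,"dy":0,"dz":0,"wx":0,"wy":0,"wz":0,"grip":5}
    - {"dx":0.06,"dy":0,"dz":0,"wx":0,"wy":0,"wz":0,"grip":5}
    - {"dx":0.06,"dy":0,"dz":0,"wx":0,"wy":0,"wz":0,"grip":5}
    - {"dx":0,"dy":0,"dz":0,"wx":0,"wy":0,"wz":0,"grip":5}

```text
time_s: 6.2
position: [0.6097, 0.1478, 0.0689]
tcp_rot: [[-0.049, 0.001, 0.999], [-0.999, 0.005, -0.049], [-0.005, -1.0, 0.001]]
force: [0.5, 10.4, -1.3]
opening: 0.133
```

>>> drive_tool:
  commands:
    - {"dx":0.05,"dy":0,"dz":0,"wx":0,"wy":0,"wz":0,"grip":5}
    - {"dx":0.05,"dy":0,"dz":0,"wx":0,"wy":0,"wz":0,"grip":5}
    - {"dx":0,"dy":0,"dz":0,"wx":0,"wy":0,"wz":0,"grip":5}
    - {"dx":0,"dy":0,"dz":0,"wx":0,"wy":0,"wz":0,"grip":5}

```text
time_s: 6.7
position: [0.6095, 0.1441, 0.0689]
tcp_rot: [[-0.049, 0.001, 0.999], [-0.999, 0.005, -0.049], [-0.006, -1.0, 0.001]]
force: [0.1, 11.5, -1.8]
opening: 0.136
```

```bash
python3 - <<'E'
from h import *
p,d,K,T=cap('wrist'); np.savez('w3.npz',p=p,d=d,K=K,T=T)
q,d,K,T=cap('scene'); np.savez('s3.npz',p=q,d=d,K=K,T=T)
a=cv2.resize(q[200:300,250:380],(520,400),interpolation=cv2.INTER_CUBIC)
cv2.imwrite('pics/c3.png',np.hstack([p[40:440,:][:, 180:460],a])[:,:,::-1])
s=bot.read_state();print(s['time_s'],s['position'],s['force'])
E
```

```text
6.8 [0.60955123 0.14414661 0.06890127] [ 0.58579311 10.07270936 -1.79868679]
```

View pics/c3.png

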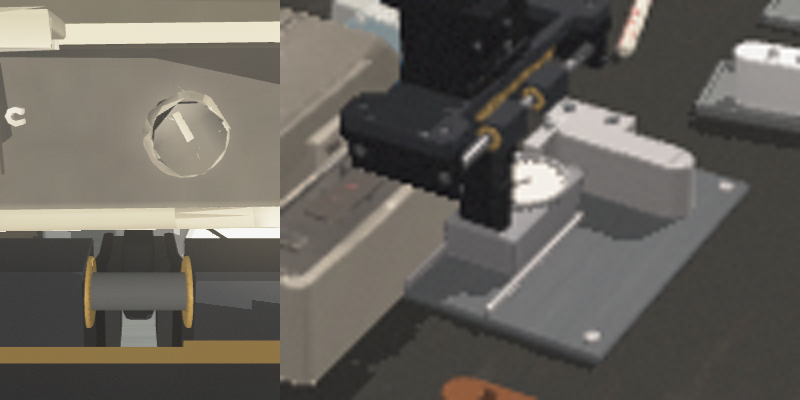

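The dial is mostly hidden behind the gripper: the wrist view shows only the case, and the scene view shows the dial at about (540,180) in the crop with the needle unreadable. I continue by force in small steps.

>>> drive_tool:
  commands:
    - {"dx":0.05,"dy":0,"dz":0,"wx":0,"wy":0,"wz":0,"grip":5}
    - {"dx":0,"dy":0,"dz":0,"wx":0,"wy":0,"wz":0,"grip":5}

```text
time_s: 7.05
position: [0.6095, 0.1427, 0.0689]
tcp_rot: [[-0.049, 0.001, 0.999], [-0.999, 0.006, -0.049], [-0.007, -1.0, 0.001]]
force: [1.5, 13.3, -1.5]
opening: 0.134
```

>>> drive_tool:
  commands:
    - {"dx":0.05,"dy":0,"dz":0,"wx":0,"wy":0,"wz":0,"grip":5}
    - {"dx":0,"dy":0,"dz":0,"wx":0,"wy":0,"wz":0,"grip":5}

```text
time_s: 7.3
position: [0.6094, 0.1412, 0.0689]
tcp_rot: [[-0.049, 0.002, 0.999], [-0.999, 0.007, -0.049], [-0.007, -1.0, 0.001]]
force: [1.7, 14.4, -2.5]
opening: 0.133
```

>>> drive_tool:
  commands:
    - {"dx":0.03,"dy":0,"dz":0,"wx":0,"wy":0,"wz":0,"grip":5}
    - {"dx":0,"dy":0,"dz":0,"wx":0,"wy":0,"wz":0,"grip":5}
    - {"dx":0,"dy":0,"dz":0,"wx":0,"wy":0,"wz":0,"grip":5}

```text
time_s: 7.68
position: [0.6094, 0.1403, 0.0689]
tcp_rot: [[-0.05, 0.002, 0.999], [-0.999, 0.007, -0.05], [-0.008, -1.0, 0.001]]
force: [0.2, 15.0, -1.1]
opening: 0.141
```

>>> drive_tool:
  commands:
    - {"dx":0.05,"dy":0,"dz":0,"wx":0,"wy":0,"wz":0,"grip":5}
    - {"dx":0.01,"dy":0,"dz":0,"wx":0,"wy":0,"wz":0,"grip":5}
    - {"dx":0,"dy":0,"dz":0,"wx":0,"wy":0,"wz":0,"grip":5}

```text
time_s: 8.05
position: [0.6092, 0.1385, 0.0689]
tcp_rot: [[-0.05, 0.002, 0.999], [-0.999, 0.008, -0.05], [-0.008, -1.0, 0.001]]
force: [1.0, 17.1, -1.6]
opening: 0.136
```

>>> drive_tool:
  commands:
    - {"dx":-0.05,"dy":0,"dz":0,"wx":0,"wy":0,"wz":0,"grip":5}
    - {"dx":0,"dy":0,"dz":0,"wx":0,"wy":0,"wz":0,"grip":5}
    - {"dx":0,"dy":0,"dz":0,"wx":0,"wy":0,"wz":0,"grip":5}

```text
time_s: 8.43
position: [0.6093, 0.1385, 0.0689]
tcp_rot: [[-0.049, 0.001, 0.999], [-0.999, 0.005, -0.049], [-0.005, -1.0, 0.001]]
force: [0.9, 11.6, -1.6]
opening: 0.137
```

>>> drive_tool:
  commands:
    - {"dx":-0.07,"dy":0,"dz":0,"wx":0,"wy":0,"wz":0,"grip":5}
    - {"dx":0,"dy":0,"dz":0,"wx":0,"wy":0,"wz":0,"grip":5}
    - {"dx":0,"dy":0,"dz":0,"wx":0,"wy":0,"wz":0,"grip":50}
    - {"dx":0,"dy":0,"dz":0,"wx":0,"wy":0,"wz":0,"grip":50}
    - {"dx":0,"dy":0,"dz":0,"wx":0,"wy":0,"wz":0,"grip":50}
    - {"dx":0,"dy":-0.9,"dz":0,"wx":0,"wy":0,"wz":0,"grip":60}
    - {"dx":0.5,"dy":-0.9,"dz":-0.7,"wx":0,"wy":0,"wz":0,"grip":60}
    - {"dx":0.5,"dy":-0.9,"dz":-0.7,"wx":0,"wy":0,"wz":0,"grip":60}

```text
time_s: 9.43
position: [0.5508, 0.0996, 0.1778]
tcp_rot: [[-0.047, 0.0, 0.999], [-0.999, -0.0, -0.047], [0.0, -1.0, 0.0]]
force: [0.9, -0.1, 0.7]
opening: 0.668
```

>>> drive_tool:
  commands:
    - {"dx":0.5,"dy":-0.5,"dz":-0.7,"wx":0,"wy":0,"wz":0,"grip":60}
    - {"dx":0,"dy":0,"dz":0,"wx":0,"wy":0,"wz":0,"grip":60}
    - {"dx":0,"dy":0,"dz":0,"wx":0,"wy":0,"wz":0,"grip":60}

```text
time_s: 9.8
position: [0.5233, 0.0816, 0.197]
tcp_rot: [[-0.048, 0.001, 0.999], [-0.999, 0.0, -0.048], [-0.0, -1.0, 0.001]]
force: [0.4, 0.2, 0.5]
opening: 0.692
```

```bash
cat > meas.py <<'E'
from h import *
import sys
s=bot.read_state();print(s['time_s'],s['position'],s['tcp_rot'][:,2],s['force'])
p,d,K,T=cap('wrist'); np.savez(sys.argv[1]+'.npz',p=p,d=d,K=K,T=T);W=pts(d,K,T)
cv2.imwrite('pics/%s.png'%sys.argv[1],p[:,:,::-1])
near=(W[...,0]>.48)&(W[...,0]<.645)&(W[...,1]>-.03)&(W[...,1]<.22)
W=np.where(near[...,None],W,-1)
blob(W,'plate',0,640,0,275,.005,.012,900)
blob(W,'master',0,640,0,275,.0455,.053,500)
blob(W,'L/head',0,640,0,275,.033,.0455,500)
blob(W,'fin',0,640,0,275,.058,.08,300)
E
python3 meas.py w4
```

```text
9.8 [0.52326223 0.08156929 0.19700442] [ 0.9988305  -0.04833116  0.00131818] [0.43447293 0.2299368  0.49011704]
plate n 25659 z 0.0069 c [573.4  93.8] size [209.2 148.7] ang 87.39 box [[494, -7], [643, -14], [652, 195], [504, 202]]
master n 4367 z 0.0468 c [564.8  39.9] size [24.3 99. ] ang 86.33 box [[515, 31], [613, 25], [615, 49], [516, 55]]
L/head n 12880 z 0.0385 c [606.6  74.7] size [151.3  57.5] ang 87.24 box [[574, 1], [632, -2], [639, 149], [581, 152]]
fin n 4676 z 0.0788 c [638.3 142. ] size [155.9  13.5] ang 89.90 box [[631, 64], [645, 64], [645, 220], [632, 220]]
fin n 1139 z 0.0708 c [608.8 139.6] size [12.8 31.5] ang 86.69 box [[593, 134], [624, 132], [625, 145], [593, 147]]
```

View pics/w4.png

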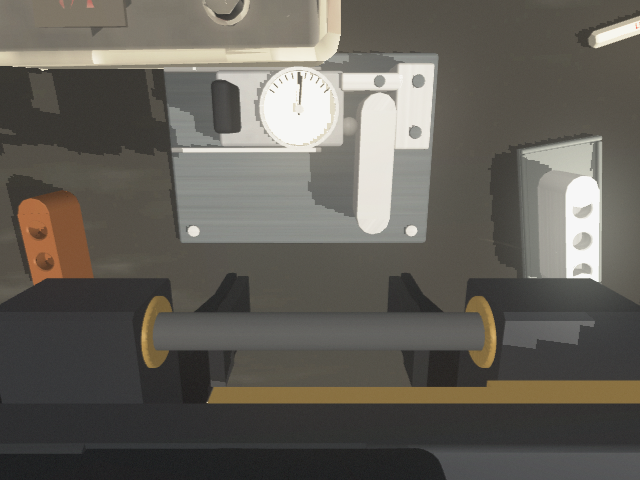

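The picture shows the needle from (298,107) to (301,75), essentially on the long mark at the top of the dial, with the ball tip at (349,125) against the master. I check the angle numerically.

```bash
cat > dial.py <<'E'
from h import *
import sys
f=np.load(sys.argv[1]+'.npz');p,d,K,T=[f[k] for k in 'pdKT'];W=pts(d,K,T)
g=cv2.cvtColor(p,cv2.COLOR_RGB2GRAY)
# bright disc near the fin: cx,cy,r by largest bright contour in given window
u0,u1,v0,v1=map(int,sys.argv[2:6])
m=(g[v0:v1,u0:u1]>236).astype(np.uint8); m=cv2.morphologyEx(m,cv2.MORPH_CLOSE,np.ones((7,7)))
c=max(cv2.findContours(m,0,2)[0],key=cv2.contourArea);(cx,cy),(a,b),_=cv2.fitEllipse(cv2.convexHull(c));cx+=u0;cy+=v0;r=(a+b)/4
print('disc',cx,cy,a/2,b/2)
def prof(k):
    th=np.radians(np.arange(-100,101,2.));x=(cx+k*r*np.sin(th)).astype(np.float32);y=(cy-k*r*np.cos(th)).astype(np.float32)
    return cv2.remap(g,x[None],y[None],cv2.INTER_LINEAR)[0].astype(float)
for nm,ks in(('needle',(.3,.4,.5)),('marks',(.78,.84,.9))):
    q=np.mean([prof(k) for k in ks],0); print(nm,[(int(-100+2*i),int(v)) for i,v in enumerate(q) if v<q.max()-25])
E
python3 dial.py w4 255 345 60 155
```

```text
disc 299.4838409423828 104.19367980957031 38.27404022216797 43.592857360839844
needle [(-4, 212), (-2, 189), (0, 150), (2, 116), (4, 150), (6, 196)]
marks [(-64, 204), (-52, 209), (-26, 218), (-14, 219), (-4, 198), (-2, 175), (0, 191), (2, 218), (10, 211), (12, 219), (36, 208), (60, 214), (62, 214)]
```

>>> drive_tool:
  commands:
    - {"dx":0.5,"dy":0,"dz":0.405,"wx":0,"wy":0,"wz":0,"grip":60}
    - {"dx":0.49,"dy":0.5,"dz":0.405,"wx":0,"wy":0,"wz":0,"grip":60}
    - {"dx":0,"dy":0.9,"dz":0,"wx":0,"wy":0,"wz":0,"grip":60}
    - {"dx":0,"dy":0.9,"dz":0,"wx":0,"wy":0,"wz":0,"grip":60}
    - {"dx":0,"dy":0.7,"dz":0,"wx":0,"wy":0,"wz":0,"grip":60}
    - {"dx":0,"dy":0.5,"dz":0,"wx":0,"wy":0,"wz":0,"grip":60}
    - {"dx":0,"dy":0.3,"dz":0,"wx":0,"wy":0,"wz":0,"grip":60}
    - {"dx":0,"dy":0.1,"dz":0,"wx":0,"wy":0,"wz":0,"grip":40}

```text
time_s: 10.85
position: [0.5534, 0.0401, 0.0398]
tcp_rot: [[-0.048, -0.001, 0.999], [-0.999, 0.0, -0.048], [0.0, -1.0, -0.001]]
force: [0.3, -0.0, 0.6]
opening: 0.64
```

>>> drive_tool:
  commands:
    - {"dx":0,"dy":0,"dz":0,"wx":0,"wy":0,"wz":0,"grip":38}
    - {"dx":0,"dy":0,"dz":0,"wx":0,"wy":0,"wz":0,"grip":32}

```text
time_s: 11.1
position: [0.5536, 0.0405, 0.0417]
tcp_rot: [[-0.048, 0.002, 0.999], [-0.999, -0.0, -0.048], [0.0, -1.0, 0.002]]
force: [0.4, 0.8, 0.2]
opening: 0.438
```

>>> drive_tool:
  commands:
    - {"dx":0,"dy":0.08,"dz":0,"wx":0,"wy":0,"wz":0,"grip":26}
    - {"dx":0,"dy":0,"dz":0,"wx":0,"wy":0,"wz":0,"grip":20}
    - {"dx":0,"dy":0,"dz":0,"wx":0,"wy":0,"wz":0,"grip":15}
    - {"dx":0,"dy":0,"dz":0,"wx":0,"wy":0,"wz":0,"grip":15}
    - {"dx":0,"dy":0,"dz":0,"wx":0,"wy":0,"wz":0,"grip":15}

```text
time_s: 11.72
position: [0.5529, 0.04, 0.0379]
tcp_rot: [[-0.048, -0.0, 0.999], [-0.999, -0.001, -0.048], [0.001, -1.0, -0.0]]
force: [-1.8, -6.1, 2.4]
opening: 0.278
```

>>> drive_tool:
  commands:
    - {"dx":0,"dy":-0.25,"dz":0,"wx":0,"wy":0,"wz":0,"grip":15}
    - {"dx":0,"dy":-0.4,"dz":0,"wx":0,"wy":0,"wz":0,"grip":15}
    - {"dx":0,"dy":-0.5,"dz":0,"wx":0,"wy":0,"wz":0,"grip":15}
    - {"dx":0,"dy":-0.8,"dz":0,"wx":0,"wy":0,"wz":0,"grip":15}
    - {"dx":0,"dy":-0.8,"dz":0,"wx":0,"wy":0,"wz":0,"grip":15}

```text
time_s: 12.35
position: [0.5522, 0.0417, 0.1486]
tcp_rot: [[-0.047, -0.001, 0.999], [-0.999, 0.002, -0.047], [-0.002, -1.0, -0.001]]
force: [0.5, -0.0, -3.9]
opening: 0.277
```

```bash
python3 - <<'E'
from h import *
f=np.load('top1.npz');p,d,K,T=[f[k] for k in 'pdKT'];W=pts(d,K,T)
g=cv2.cvtColor(p,cv2.COLOR_RGB2GRAY)
for n,(u0,u1,v0,v1) in dict(part=(382,435,240,322),empty=(445,495,240,322)).items():
  m=(g[v0:v1,u0:u1]>45).astype(np.uint8)
  c=max(cv2.findContours(m,0,2)[0],key=cv2.contourArea).reshape(-1,2)+[u0,v0]
  q=np.array([ray(u,v,.008,K,T)[:2]*1000 for u,v in c],np.float32); print(n,cv2.minAreaRect(q))
for n in('vial',),: pass
m=(W[...,0]>.42)&(W[...,0]<.6)&(W[...,1]>-.34)&(W[...,1]<-.2)&(W[...,2]>.006)&(W[...,2]<.014)
l=cv2.connectedComponentsWithStats(m.astype(np.uint8));i=1+np.argmax(l[2][1:,4]);print(cv2.minAreaRect((W[l[1]==i][:,:2]*1000).astype(np.float32)))
E
```

```text
part ((520.5685424804688, -126.02227783203125), (153.8586883544922, 111.33316040039062), 0.9881553649902344)
empty ((515.121826171875, -256.87408447265625), (173.06631469726562, 104.88225555419922), 0.36544498801231384)
((514.333984375, -254.76580810546875), (129.56333923339844, 64.9190444946289), 1.6150952577590942)
```

>>> drive_tool:
  commands:
    - {"dx":0,"dy":0,"dz":0,"wx":0,"wy":-0.048,"wz":0,"grip":15}
    - {"dx":0.5,"dy":0,"dz":-0.1,"wx":0,"wy":0,"wz":0,"grip":15}
    - {"dx":0.92,"dy":0,"dz":-0.2,"wx":0,"wy":0,"wz":0,"grip":15}
    - {"dx":0.92,"dy":0,"dz":-0.2,"wx":0,"wy":0,"wz":0,"grip":15}
    - {"dx":0.92,"dy":0,"dz":-0.2,"wx":0,"wy":0,"wz":0,"grip":15}
    - {"dx":0.92,"dy":0,"dz":-0.2,"wx":0,"wy":0,"wz":0,"grip":15}
    - {"dx":0.92,"dy":0,"dz":-0.2,"wx":0,"wy":0,"wz":0,"grip":15}
    - {"dx":0.92,"dy":0,"dz":-0.2,"wx":0,"wy":0,"wz":0,"grip":15}

```text
time_s: 13.35
position: [0.5073, -0.2015, 0.148]
tcp_rot: [[0.028, 0.0, 1.0], [-1.0, 0.002, 0.028], [-0.002, -1.0, 0.0]]
force: [-0.1, -0.3, -3.5]
opening: 0.272
```

>>> drive_tool:
  commands:
    - {"dx":0.92,"dy":0,"dz":-0.2,"wx":0,"wy":0,"wz":0,"grip":15}
    - {"dx":0.4,"dy":0,"dz":0,"wx":0,"wy":0,"wz":0,"grip":15}
    - {"dx":0,"dy":0.8,"dz":0,"wx":0,"wy":0,"wz":0,"grip":15}
    - {"dx":0,"dy":0.8,"dz":0,"wx":0,"wy":0,"wz":0,"grip":15}
    - {"dx":0,"dy":0.6,"dz":0,"wx":0,"wy":0,"wz":0,"grip":15}
    - {"dx":0,"dy":0.3,"dz":0,"wx":0,"wy":0,"wz":0,"grip":15}
    - {"dx":0,"dy":0,"dz":0,"wx":0,"wy":0,"wz":0,"grip":15}

```text
time_s: 14.22
position: [0.501, -0.2536, 0.0472]
tcp_rot: [[0.028, -0.001, 1.0], [-1.0, 0.001, 0.028], [-0.001, -1.0, -0.001]]
force: [-0.1, 0.1, -3.3]
opening: 0.275
```

>>> drive_tool:
  commands:
    - {"dx":0,"dy":0.2,"dz":0,"wx":0,"wy":0,"wz":0,"grip":15}
    - {"dx":0,"dy":0.08,"dz":0,"wx":0,"wy":0,"wz":0,"grip":15}
    - {"dx":0,"dy":0.03,"dz":0,"wx":0,"wy":0,"wz":0,"grip":15}
    - {"dx":0,"dy":0,"dz":0,"wx":0,"wy":0,"wz":0,"grip":15}

```text
time_s: 14.72
position: [0.5012, -0.2547, 0.0355]
tcp_rot: [[0.028, 0.0, 1.0], [-1.0, -0.0, 0.028], [0.0, -1.0, 0.0]]
force: [0.4, -0.2, -3.6]
opening: 0.272
```

>>> drive_tool:
  commands:
    - {"dx":0,"dy":0.04,"dz":0,"wx":0,"wy":0,"wz":0,"grip":15}
    - {"dx":0,"dy":0,"dz":0,"wx":0,"wy":0,"wz":0,"grip":50}
    - {"dx":0,"dy":0,"dz":0,"wx":0,"wy":0,"wz":0,"grip":50}
    - {"dx":0,"dy":0,"dz":0,"wx":0,"wy":0,"wz":0,"grip":50}
    - {"dx":0,"dy":-0.8,"dz":0,"wx":0,"wy":0,"wz":0,"grip":50}
    - {"dx":0,"dy":-0.9,"dz":0,"wx":0,"wy":0,"wz":0,"grip":50}
    - {"dx":-0.8,"dy":-0.9,"dz":-0.6,"wx":0,"wy":0,"wz":0,"grip":50}
    - {"dx":-0.8,"dy":-0.9,"dz":-0.6,"wx":0,"wy":-0.055,"wz":0,"grip":50}

```text
time_s: 15.72
position: [0.4508, -0.1914, 0.1748]
tcp_rot: [[0.115, 0.0, 0.993], [-0.993, -0.0, 0.115], [0.0, -1.0, 0.0]]
force: [1.1, 0.2, -0.4]
opening: 0.572
```

>>> drive_tool:
  commands:
    - {"dx":0,"dy":-0.6,"dz":0,"wx":0,"wy":0,"wz":0,"grip":50}
    - {"dx":0,"dy":0,"dz":0,"wx":0,"wy":0,"wz":0,"grip":50}
    - {"dx":0,"dy":0,"dz":0,"wx":0,"wy":0,"wz":0,"grip":50}

```text
time_s: 16.1
position: [0.4513, -0.192, 0.1973]
tcp_rot: [[0.113, -0.0, 0.994], [-0.994, 0.0, 0.113], [-0.0, -1.0, -0.0]]
force: [-1.1, -0.3, 0.1]
opening: 0.574
```

```bash
python3 - <<'E'
from h import *
s=bot.read_state();print(s['time_s'],s['position'],s['tcp_rot'][:,2],s['force'])
p,d,K,T=cap('wrist','w5.png'); np.savez('w5.npz',p=p,d=d,K=K,T=T);W=pts(d,K,T)
blob(W,'tall',0,640,0,275,.036,.056,800)
blob(W,'trays',0,640,0,275,.0055,.012,500)
E
```

```text
16.1 [ 0.45130785 -0.19203909  0.19729856] [ 9.93540407e-01  1.13478659e-01 -2.30294553e-04] [-1.12721117 -0.33815303  0.08752136]
tall n 4185 z 0.0427 c [ 500.4 -115.6] size [99.4 24.6] ang 6.77 box [[450, -109], [453, -134], [551, -122], [548, -98]]
tall n 4753 z 0.0427 c [ 512.9 -253.6] size [99.  24.5] ang 0.48 box [[463, -242], [463, -266], [562, -265], [562, -241]]
trays n 10970 z 0.0070 c [544.1  26.5] size [74.4 98.2] ang 86.86 box [[493, -8], [591, -13], [595, 61], [497, 66]]
trays n 28594 z 0.0102 c [ 514.5 -395.1] size [185.1 129.3] ang 6.35 box [[415, -341], [430, -470], [614, -449], [599, -321]]
trays n 2075 z 0.0067 c [ 507.5 -121.5] size [129.9  64.2] ang 7.31 box [[439, -98], [447, -162], [576, -145], [568, -81]]
trays n 2148 z 0.0066 c [ 511.5 -255. ] size [129.8  64.1] ang 1.49 box [[446, -225], [448, -289], [577, -285], [576, -221]]
```

View pics/w5.png

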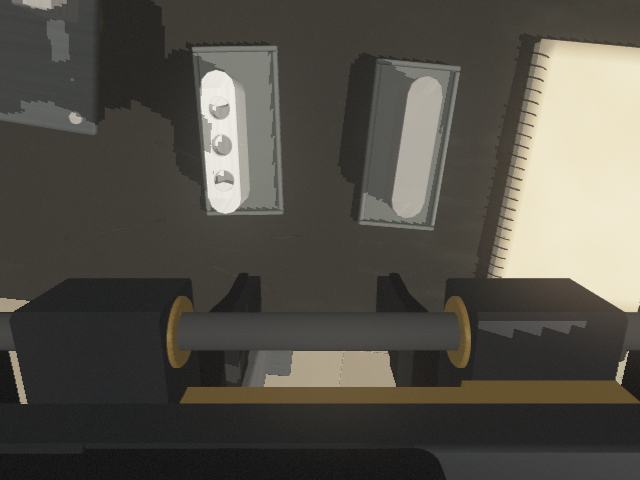

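The view shows the master flat in the empty tray at (418,145), centred within 2 mm of the tray's middle, and the insert in its tray at (221,140). Next is the insert.

>>> drive_tool:
  commands:
    - {"dx":-0.88,"dy":0,"dz":0.62,"wx":0,"wy":-0.003,"wz":0,"grip":50}
    - {"dx":-0.88,"dy":0.4,"dz":0.62,"wx":0,"wy":0,"wz":0,"grip":50}
    - {"dx":0,"dy":0.9,"dz":0,"wx":0,"wy":0,"wz":0,"grip":50}
    - {"dx":0,"dy":0.9,"dz":0,"wx":0,"wy":0,"wz":0,"grip":50}
    - {"dx":0,"dy":0.9,"dz":0,"wx":0,"wy":0,"wz":0,"grip":50}
    - {"dx":0,"dy":0.5,"dz":0,"wx":0,"wy":0,"wz":0,"grip":50}
    - {"dx":0,"dy":0.3,"dz":0,"wx":0,"wy":0,"wz":0,"grip":44}
    - {"dx":0,"dy":0.1,"dz":0,"wx":0,"wy":0,"wz":0,"grip":40}

```text
time_s: 17.15
position: [0.492, -0.1162, 0.0365]
tcp_rot: [[0.118, -0.002, 0.993], [-0.993, 0.001, 0.118], [-0.001, -1.0, -0.002]]
force: [0.4, -0.0, -0.1]
opening: 0.485
```

>>> drive_tool:
  commands:
    - {"dx":0,"dy":0,"dz":0,"wx":0,"wy":0,"wz":0,"grip":36}
    - {"dx":0,"dy":0,"dz":0,"wx":0,"wy":0,"wz":0,"grip":32}

```text
time_s: 17.4
position: [0.4929, -0.1165, 0.0384]
tcp_rot: [[0.118, 0.001, 0.993], [-0.993, -0.001, 0.118], [0.001, -1.0, 0.001]]
force: [0.6, 0.3, -0.2]
opening: 0.396
```

Close, then lift to about z 0.10.

>>> drive_tool:
  commands:
    - {"dx":0,"dy":0.03,"dz":0,"wx":0,"wy":0,"wz":0,"grip":25}
    - {"dx":0,"dy":0,"dz":0,"wx":0,"wy":0,"wz":0,"grip":15}
    - {"dx":0,"dy":0,"dz":0,"wx":0,"wy":0,"wz":0,"grip":15}
    - {"dx":0,"dy":0,"dz":0,"wx":0,"wy":0,"wz":0,"grip":15}

```text
time_s: 17.9
position: [0.4928, -0.1165, 0.037]
tcp_rot: [[0.119, 0.001, 0.993], [-0.993, -0.001, 0.119], [0.001, -1.0, 0.001]]
force: [0.3, -1.2, 4.3]
opening: 0.271
```

>>> drive_tool:
  commands:
    - {"dx":0,"dy":-0.4,"dz":0,"wx":0,"wy":0,"wz":0,"grip":15}
    - {"dx":0,"dy":-0.8,"dz":0,"wx":0,"wy":0,"wz":0,"grip":15}
    - {"dx":0,"dy":-0.8,"dz":0,"wx":0,"wy":0,"wz":0,"grip":15}
    - {"dx":0,"dy":0,"dz":0,"wx":0,"wy":0.105,"wz":0,"grip":15}
    - {"dx":0,"dy":0,"dz":0,"wx":0,"wy":0,"wz":0,"grip":15}
    - {"dx":0,"dy":0,"dz":0,"wx":0,"wy":0,"wz":0,"grip":15}

```text
time_s: 18.65
position: [0.4918, -0.1158, 0.1164]
tcp_rot: [[-0.044, -0.001, 0.999], [-0.999, 0.001, -0.044], [-0.001, -1.0, -0.001]]
force: [0.3, 0.4, -3.1]
opening: 0.272
```

```bash
python3 - <<'E'
from h import *
s=bot.read_state();R=s['tcp_rot'];p=s['position'];print(s['time_s'],p,np.degrees(np.arctan2(R[1,2],R[0,2])),s['force'])
a=np.radians(-2.7);O=np.array([.5655,.0392]);C=np.array([[np.cos(a),-np.sin(a)],[np.sin(a),np.cos(a)]])
t=O+C@np.array([-.036-.008,.0020]); D=np.r_[t-p[:2],0]; print('target',t,'dx,dz mm',R[:,0]@D*1000,R[:,2]@D*1000)
E
```

```text
18.65 [ 0.49183862 -0.11583433  0.11636933] -2.515648377863067 [ 0.27348105  0.36280975 -3.12963763]
target [0.52164306 0.04327046] dx,dz mm -160.25962426036156 22.792225981006997
```

>>> drive_tool:
  commands:
    - {"dx":-0.8,"dy":0,"dz":0.114,"wx":0,"wy":0.002,"wz":0,"grip":15}
    - {"dx":-0.8,"dy":0,"dz":0.114,"wx":0,"wy":0,"wz":0,"grip":15}
    - {"dx":-0.8,"dy":0,"dz":0.114,"wx":0,"wy":0,"wz":0,"grip":15}
    - {"dx":-0.8,"dy":0,"dz":0.114,"wx":0,"wy":0,"wz":0,"grip":15}
    - {"dx":-0.8,"dy":0,"dz":0.114,"wx":0,"wy":0,"wz":0,"grip":15}
    - {"dx":0,"dy":0.2,"dz":0,"wx":0,"wy":0,"wz":0,"grip":15}
    - {"dx":0,"dy":0,"dz":0,"wx":0,"wy":0,"wz":0,"grip":15}
    - {"dx":0,"dy":0,"dz":0,"wx":0,"wy":0,"wz":0,"grip":15}

```text
time_s: 19.65
position: [0.5227, 0.0417, 0.1082]
tcp_rot: [[-0.05, -0.001, 0.999], [-0.999, 0.0, -0.05], [0.0, -1.0, -0.001]]
force: [0.4, -0.7, -2.5]
opening: 0.275
```

```bash
python3 - <<'E'
from h import *
s=bot.read_state();R=s['tcp_rot'];p=s['position'];print(s['time_s'],p,np.degrees(np.arctan2(R[1,2],R[0,2])),s['force'])
a=np.radians(-2.7);O=np.array([.5655,.0392]);C=np.array([[np.cos(a),-np.sin(a)],[np.sin(a),np.cos(a)]])
t=O+C@np.array([-.036-.008,.0020]); D=np.r_[t-p[:2],0]; print('target',t,'dx,dz mm',R[:,0]@D*1000,R[:,2]@D*1000)
q,d,K,T=cap('wrist','w6.png'); np.savez('w6.npz',p=q,d=d,K=K,T=T)
W=pts(d,K,T); W=np.where(((W[...,1]>-.03)&(W[...,1]<.11)&(W[...,0]<.645))[...,None],W,-1)
blob(W,'L/head',0,640,0,479,.033,.0455,300); blob(W,'insert',0,640,0,479,.07,.13,300)
E
```

```text
19.65 [0.52265341 0.04165988 0.10819533] -2.8723092215195947 [ 0.40153997 -0.7162429  -2.54175502]
target [0.52164306 0.04327046] dx,dz mm -1.5579308079705263 -1.0897833993141137
L/head n 417 z 0.0396 c [637.6  88.9] size [ 7.6 41.8] ang 10.33 box [[630, 109], [638, 68], [645, 69], [638, 110]]
L/head n 20124 z 0.0402 c [605.9  55.1] size [112.2  57.7] ang 87.11 box [[574, 0], [632, -2], [638, 110], [580, 113]]
insert n 3314 z 0.0796 c [636.6  87.6] size [45.  10.7] ang 87.47 box [[630, 65], [641, 65], [643, 110], [632, 110]]
insert n 11691 z 0.1142 c [550.3  35.4] size [44.6 55.4] ang 69.77 box [[517, 24], [569, 5], [584, 47], [532, 66]]
insert n 2295 z 0.1143 c [505.4  43. ] size [24.  17.1] ang 86.31 box [[496, 32], [513, 31], [515, 54], [498, 56]]
```

View pics/w6.png

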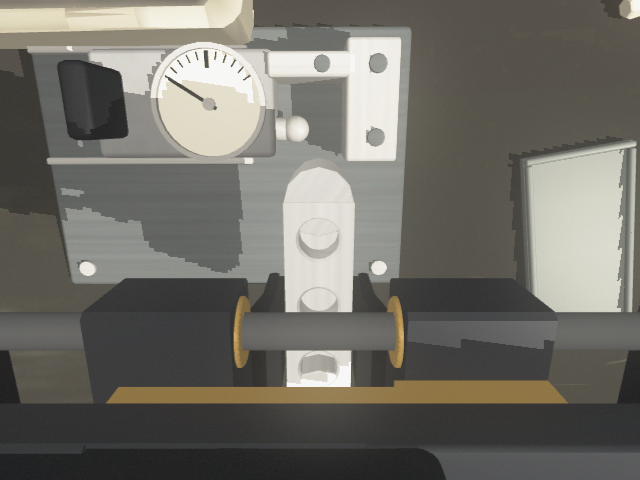

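The view shows the insert held straight (columns 284–354), the anvil's left face near column 347, the stop's near face near row 77, and the ball tip at (308,128). The pointer is back at free. I use these edges to refine the frame.

```bash
python3 - <<'E'
from h import *
f=np.load('w6.npz');q,d,K,T=[f[k] for k in 'pdKT'];g=cv2.cvtColor(q,cv2.COLOR_RGB2GRAY)
for v in (100,130,150): print(v,g[v,335:358].tolist())
print('stop',g[65:90,300].tolist()); print('ball',g[128,295:320].tolist()); print('ins',g[230,275:365:1][[0,5,7,8,9,10,11,12,13]],g[230,348:360].tolist())
a=np.radians(-2.7);C=np.array([[np.cos(a),-np.sin(a)],[np.sin(a),np.cos(a)]]);O=np.array([.5655,.0392])
for n,u,v,z in(('anvil',347,100,.042),('anvil',347,150,.042),('stop',300,77,.042),('ball',308.5,128,.026),('insL',284,230,.114),('insR',354,230,.114)):
    w=ray(u,v,z,K,T)[:2]; print(n,(w*1000).round(1),((w-O)@C*1000).round(1))
E
```

```text
100 [117, 115, 117, 119, 116, 118, 117, 128, 133, 131, 134, 160, 186, 216, 233, 238, 239, 239, 238, 237, 237, 237, 237]
130 [113, 114, 115, 114, 116, 114, 118, 130, 130, 131, 141, 168, 197, 222, 235, 237, 237, 236, 236, 236, 235, 235, 234]
150 [112, 114, 112, 113, 114, 114, 119, 127, 128, 133, 147, 175, 204, 226, 236, 236, 236, 235, 235, 235, 235, 235, 234]
stop [238, 237, 237, 238, 239, 238, 238, 237, 233, 227, 220, 199, 152, 145, 147, 146, 142, 143, 116, 113, 114, 116, 113, 113, 114]
ball [234, 235, 237, 240, 240, 241, 240, 239, 237, 235, 233, 229, 223, 205, 123, 112, 112, 109, 110, 113, 112, 112, 110, 112, 113]
ins [151 152 156 181 220 220 221 221 221] [224, 223, 223, 222, 221, 216, 171, 155, 157, 156, 156, 155]
anvil [604.9  24.3] [ 40.1 -13. ]
anvil [581.2  25.1] [ 16.4 -13.4]
stop [616.5  46.4] [50.6  9.6]
ball [592.7  44. ] [27.   6.1]
insL [559.9  52.2] [-6.2 12.7]
insR [558.7  28.3] [ -6.3 -11.2]
```

>>> drive_tool:
  commands:
    - {"dx":-0.02,"dy":0.8,"dz":0,"wx":0,"wy":0,"wz":0,"grip":15}
    - {"dx":0,"dy":0.5,"dz":0,"wx":0,"wy":0,"wz":0,"grip":15}
    - {"dx":0,"dy":0.25,"dz":0,"wx":0,"wy":0,"wz":0,"grip":15}
    - {"dx":0,"dy":0.06,"dz":0,"wx":0,"wy":0,"wz":0,"grip":15}
    - {"dx":0,"dy":0,"dz":0,"wx":0,"wy":0,"wz":0,"grip":15}
    - {"dx":0,"dy":0,"dz":0,"wx":0,"wy":0,"wz":0,"grip":15}

```text
time_s: 20.45
position: [0.5236, 0.0431, 0.0449]
tcp_rot: [[-0.049, 0.002, 0.999], [-0.999, -0.0, -0.049], [0.0, -1.0, 0.002]]
force: [0.2, 0.2, -2.6]
opening: 0.275
```

>>> drive_tool:
  commands:
    - {"dx":0,"dy":0.06,"dz":0,"wx":0,"wy":0,"wz":0,"grip":15}
    - {"dx":0,"dy":0,"dz":0,"wx":0,"wy":0,"wz":0,"grip":15}
    - {"dx":0,"dy":0,"dz":0,"wx":0,"wy":0,"wz":0,"grip":15}

```text
time_s: 20.82
position: [0.523, 0.0433, 0.0418]
tcp_rot: [[-0.049, 0.0, 0.999], [-0.999, 0.0, -0.049], [-0.0, -1.0, 0.0]]
force: [0.3, 0.4, -2.1]
opening: 0.274
```

>>> drive_tool:
  commands:
    - {"dx":0,"dy":0.02,"dz":0,"wx":0,"wy":0,"wz":0,"grip":15}
    - {"dx":0,"dy":0,"dz":0,"wx":0,"wy":0,"wz":0,"grip":15}

```text
time_s: 21.08
position: [0.5231, 0.0433, 0.041]
tcp_rot: [[-0.049, 0.0, 0.999], [-0.999, -0.0, -0.049], [-0.0, -1.0, 0.0]]
force: [-0.6, 0.7, -0.9]
opening: 0.272
```

>>> drive_tool:
  commands:
    - {"dx":0.02,"dy":0,"dz":0.1,"wx":0,"wy":0,"wz":0,"grip":15}
    - {"dx":0.02,"dy":0,"dz":0.1,"wx":0,"wy":0,"wz":0,"grip":15}
    - {"dx":0.02,"dy":0,"dz":0.1,"wx":0,"wy":0,"wz":0,"grip":15}
    - {"dx":0,"dy":0,"dz":0,"wx":0,"wy":0,"wz":0,"grip":15}

```text
time_s: 21.58
position: [0.5334, 0.0401, 0.0411]
tcp_rot: [[-0.049, -0.004, 0.999], [-0.999, -0.0, -0.049], [0.0, -1.0, -0.004]]
force: [-3.9, -0.4, 3.4]
opening: 0.269
```

>>> drive_tool:
  commands:
    - {"dx":0,"dy":0,"dz":0.1,"wx":0,"wy":0,"wz":0,"grip":15}
    - {"dx":0,"dy":0,"dz":0.1,"wx":0,"wy":0,"wz":0,"grip":15}
    - {"dx":0,"dy":0,"dz":0,"wx":0,"wy":0,"wz":0,"grip":15}

```text
time_s: 21.95
position: [0.5406, 0.0397, 0.041]
tcp_rot: [[-0.049, -0.005, 0.999], [-0.999, 0.0, -0.049], [0.0, -1.0, -0.005]]
force: [-5.8, -2.4, 4.5]
opening: 0.277
```

>>> drive_tool:
  commands:
    - {"dx":0,"dy":-0.02,"dz":0.1,"wx":0,"wy":0,"wz":0,"grip":15}
    - {"dx":0,"dy":0,"dz":0.1,"wx":0,"wy":0,"wz":0,"grip":15}
    - {"dx":0,"dy":0,"dz":0,"wx":0,"wy":0,"wz":0,"grip":15}

```text
time_s: 22.32
position: [0.5502, 0.0392, 0.0411]
tcp_rot: [[-0.049, -0.002, 0.999], [-0.999, -0.0, -0.049], [0.0, -1.0, -0.002]]
force: [-2.8, -1.5, -2.7]
opening: 0.267
```

>>> drive_tool:
  commands:
    - {"dx":0,"dy":0,"dz":0.08,"wx":0,"wy":0,"wz":0,"grip":15}
    - {"dx":0,"dy":0,"dz":0.06,"wx":0,"wy":0,"wz":0,"grip":15}
    - {"dx":0,"dy":0,"dz":0,"wx":0,"wy":0,"wz":0,"grip":15}

```text
time_s: 22.7
position: [0.5573, 0.0389, 0.0416]
tcp_rot: [[-0.049, 0.001, 0.999], [-0.999, -0.0, -0.049], [0.0, -1.0, 0.001]]
force: [-2.1, -3.6, -4.9]
opening: 0.273
```

>>> drive_tool:
  commands:
    - {"dx":0,"dy":0.01,"dz":0.02,"wx":0,"wy":0,"wz":0,"grip":15}
    - {"dx":0,"dy":0,"dz":0,"wx":0,"wy":0,"wz":0,"grip":15}

```text
time_s: 22.95
position: [0.5578, 0.0389, 0.0415]
tcp_rot: [[-0.049, 0.001, 0.999], [-0.999, -0.0, -0.049], [0.0, -1.0, 0.001]]
force: [-2.6, -4.1, -3.0]
opening: 0.273
```

>>> drive_tool:
  commands:
    - {"dx":0,"dy":0,"dz":0.02,"wx":0,"wy":0,"wz":0,"grip":15}
    - {"dx":0,"dy":0,"dz":0,"wx":0,"wy":0,"wz":0,"grip":15}

```text
time_s: 23.2
position: [0.5579, 0.039, 0.0415]
tcp_rot: [[-0.049, -0.0, 0.999], [-0.999, -0.0, -0.049], [0.0, -1.0, -0.0]]
force: [-3.2, -3.8, -2.7]
opening: 0.271
```

>>> drive_tool:
  commands:
    - {"dx":0.02,"dy":0,"dz":0.02,"wx":0,"wy":0,"wz":0,"grip":15}
    - {"dx":0,"dy":0,"dz":0,"wx":0,"wy":0,"wz":0,"grip":15}

```text
time_s: 23.45
position: [0.5579, 0.0388, 0.0414]
tcp_rot: [[-0.049, -0.002, 0.999], [-0.999, 0.001, -0.049], [-0.001, -1.0, -0.002]]
force: [-4.8, -0.2, 0.6]
opening: 0.274
```

>>> drive_tool:
  commands:
    - {"dx":0.02,"dy":0,"dz":0.02,"wx":0,"wy":0,"wz":0,"grip":15}
    - {"dx":0,"dy":0,"dz":0,"wx":0,"wy":0,"wz":0,"grip":15}

```text
time_s: 23.7
position: [0.558, 0.0387, 0.0414]
tcp_rot: [[-0.049, -0.003, 0.999], [-0.999, 0.002, -0.049], [-0.001, -1.0, -0.003]]
force: [-5.2, 2.2, 2.1]
opening: 0.272
```

>>> drive_tool:
  commands:
    - {"dx":0,"dy":0,"dz":0.04,"wx":0,"wy":0,"wz":0,"grip":15}
    - {"dx":0,"dy":0,"dz":0,"wx":0,"wy":0,"wz":0,"grip":15}
    - {"dx":0,"dy":0,"dz":0,"wx":0,"wy":0,"wz":0,"grip":15}

```text
time_s: 24.08
position: [0.5581, 0.0387, 0.0414]
tcp_rot: [[-0.049, -0.006, 0.999], [-0.999, 0.002, -0.049], [-0.001, -1.0, -0.006]]
force: [-9.0, 0.8, 4.2]
opening: 0.275
```

>>> drive_tool:
  commands:
    - {"dx":0,"dy":0,"dz":0.03,"wx":0,"wy":0,"wz":0,"grip":15}
    - {"dx":0,"dy":0,"dz":0,"wx":0,"wy":0,"wz":0,"grip":15}
    - {"dx":0,"dy":0,"dz":0,"wx":0,"wy":0,"wz":0,"grip":15}

```text
time_s: 24.45
position: [0.5581, 0.0387, 0.0414]
tcp_rot: [[-0.049, -0.009, 0.999], [-0.999, 0.002, -0.049], [-0.001, -1.0, -0.009]]
force: [-9.6, 1.6, 5.2]
opening: 0.275
```

```bash
python3 - <<'E'
from h import *
p,d,K,T=cap('wrist','w7.png'); np.savez('w7.npz',p=p,d=d,K=K,T=T)
q,d,K,T=cap('scene'); cv2.imwrite('pics/s7.png',cv2.resize(q[200:300,270:370],None,fx=6,fy=6,interpolation=2)[:,:,::-1])
f=[bot.read_state()['force'].round(1).tolist()];print(f)
E
```

```text
[[-10.3, 1.7, 4.8]]
```

>>> drive_tool:
  commands:
    - {"dx":0,"dy":0,"dz":-0.05,"wx":0,"wy":0,"wz":0,"grip":15}
    - {"dx":0,"dy":-0.02,"dz":0,"wx":0,"wy":0,"wz":0,"grip":15}
    - {"dx":0,"dy":0,"dz":0,"wx":0,"wy":0,"wz":0,"grip":15}

```text
time_s: 24.92
position: [0.5581, 0.0387, 0.0416]
tcp_rot: [[-0.049, -0.005, 0.999], [-0.999, 0.002, -0.049], [-0.001, -1.0, -0.005]]
force: [-5.5, 2.5, -1.0]
opening: 0.273
```

>>> drive_tool:
  commands:
    - {"dx":0,"dy":0,"dz":0,"wx":0,"wy":0,"wz":0,"grip":45}
    - {"dx":0,"dy":0,"dz":0,"wx":0,"wy":0,"wz":0,"grip":45}
    - {"dx":0,"dy":0,"dz":0,"wx":0,"wy":0,"wz":0,"grip":45}
    - {"dx":0,"dy":-0.4,"dz":0,"wx":0,"wy":0,"wz":0,"grip":45}
    - {"dx":0,"dy":-0.9,"dz":0,"wx":0,"wy":0,"wz":0,"grip":45}
    - {"dx":-0.5,"dy":-0.9,"dz":-0.4,"wx":0,"wy":0,"wz":0,"grip":45}
    - {"dx":-0.5,"dy":-0.9,"dz":-0.5,"wx":0,"wy":0,"wz":0,"grip":45}
    - {"dx":0,"dy":-0.7,"dz":0,"wx":0,"wy":0,"wz":0,"grip":45}

```text
time_s: 25.92
position: [0.5249, 0.0805, 0.1967]
tcp_rot: [[-0.048, 0.001, 0.999], [-0.999, 0.0, -0.048], [-0.0, -1.0, 0.001]]
force: [1.1, 0.0, -0.0]
opening: 0.514
```

>>> drive_tool:
  commands:
    - {"dx":0,"dy":0,"dz":0,"wx":0,"wy":0,"wz":0,"grip":45}
    - {"dx":0,"dy":0,"dz":0,"wx":0,"wy":0,"wz":0,"grip":45}

```text
time_s: 26.18
position: [0.5263, 0.079, 0.1942]
tcp_rot: [[-0.05, 0.0, 0.999], [-0.999, -0.0, -0.05], [-0.0, -1.0, 0.0]]
force: [0.5, 1.1, 0.3]
opening: 0.514
```

```bash
python3 meas.py w8
```

```text
26.175 [0.52626237 0.07900858 0.19422959] [ 9.98768781e-01 -4.96072793e-02  1.99668919e-04] [0.48651964 1.09263385 0.3258047 ]
plate n 22285 z 0.0067 c [573.   93.6] size [209.2 148.9] ang 87.50 box [[494, -8], [643, -14], [652, 195], [503, 201]]
plate n 3548 z 0.0066 c [609.5 163.8] size [65.1 61.3] ang 87.11 box [[577, 133], [638, 130], [642, 195], [580, 198]]
master n 3551 z 0.0466 c [565.1  38.9] size [24.3 99. ] ang 87.20 box [[515, 29], [614, 24], [615, 49], [516, 53]]
L/head n 13083 z 0.0383 c [590.5  74.8] size [152.9  85.1] ang 89.38 box [[547, -1], [632, -2], [634, 151], [549, 152]]
fin n 5363 z 0.0786 c [637.9 141.8] size [156.4  14.2] ang 90.00 box [[631, 64], [645, 64], [645, 220], [631, 220]]
fin n 1164 z 0.0704 c [608.1 139.1] size [12.5 31.8] ang 87.52 box [[592, 134], [624, 132], [624, 145], [592, 146]]
```

View pics/w8.png

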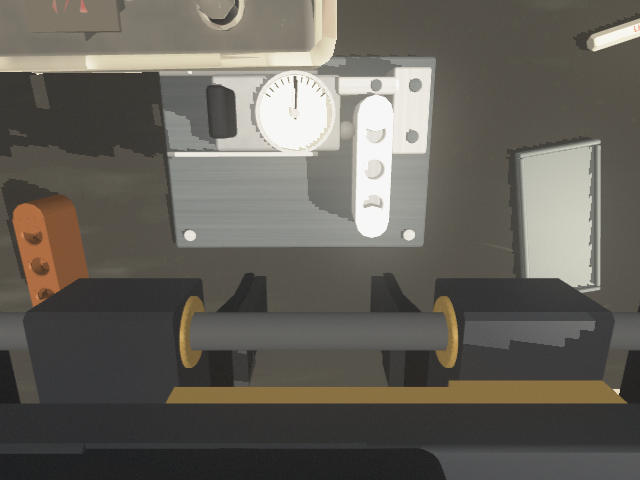

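The picture shows the insert seated in the L at (374,165), straight, with the needle from (295,115) up to (296,76) on the long mark. Last numeric check, then hand in.

```bash
python3 dial.py w8 252 338 65 160; python3 - <<'E'
from h import *
s=bot.read_state();print(s['time_s'],s['force'],s['opening']);print(workorder.hand_in())
E
```

```text
disc 295.799015045166 111.83382797241211 38.775054931640625 41.392635345458984
needle [(-6, 216), (-4, 156), (-2, 128), (0, 136), (2, 172), (4, 219)]
marks [(-60, 199), (-58, 195), (-48, 183), (-36, 173), (-24, 188), (-14, 195), (-4, 156), (-2, 114), (0, 161), (2, 220), (8, 221), (10, 200), (20, 200), (22, 207), (32, 190), (34, 206), (44, 197), (56, 179), (58, 220)]
26.225 [-0.07221737  0.03879919 -0.55801183] 0.5148961603573621
the job is handed in; nothing more can be done
None
```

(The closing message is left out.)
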